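# Index the rotary table and clamp it

### The arm

A 6-joint arm with a two-finger parallel gripper is mounted at the origin on the work surface. World frame = base frame: x ahead of the robot, y to its left, z up, the work surface at z = 0. Lengths are in mm, angles in rad, forces in N, time in s.
With the tool pointing down it reaches from about 275 to 750 mm from the base axis. Payload 10.2 kg.
Tool frame: the origin (TCP) lies between the finger pads; the fingertips stand 8 mm ahead of it and the grasp point (between the pads) lies 11 mm behind it; z points along the fingers, y is the line along which they close (so a half turn about z gives the same grasp; the last joint's range is limited). The gripper opens to 85 mm and grips with 20 to 120 N. Pads are 22 mm wide; open, the fingers measure 114 mm over their backs; the gripper's body (76 mm by 85 mm) begins 54 mm behind the grasp point. The pads swing forward as they close: fully open they stand 13 mm farther back than shut.
Start: joints at [0.9, 0.313, 1.498, -0, 1.331, -0.223], TCP at [227.329, 473.236, 239.294] pointing down, gripper open.
Joint ranges: [-2.94, 2.94], [-0.97, 2.17], [0.19, 2.56], [-1.23, 4.37], [0.02, 3.11], [-2.88, 2.88]. Speed limits (rad/s): [2.39, 2.39, 3.01, 3.14, 3.14, 3.14].

### API

Orientations are given as a unit quaternion [w, x, y, z].
In Python, from rig import * gives the robot as it stands.
- The arm moves only by the shell command python3 -m handwheel 'ROWS' [FORCE]. ROWS is JSON, a list that holds one entry, the list of rows, each a list of 7 numbers: the shift along the world's x, y, z in mm, then the turn, a rotation vector about the world's x, y, z in degrees, then the opening, from -1 (shut) to 1 (fully open). A call has 1 to 8 rows; each row shifts and turns the commanded pose from where the row before left it; what a row does not reach is not made up. A row lasts 1/8 s, in which the tool goes at most 62.5 mm and 10.7 degrees, less where a joint would pass 70% of its speed; a pose out of reach is approached as far as the arm can. A call is refused whole if a number of a shift passes 62.5 or a number of a turn 10.7, either way. A call with a gripper value outside its range is refused whole. The fingers move at their own pace and stop on an object; FORCE is the grip in N (left out, the last holds). Time passes only in rows, so rows that do not move let the fingers close. It gives the time, the measured TCP pose, the force, the opening and the grip force at its end, in the units of the state.
- sense(): the state, without advancing time (a new reading comes with each control period).
- capture(name): name is "scene" or "top" or "wrist"; returns a dict with "image" (384x512x3 uint8, red, green, blue), "fx", "fy", "cx", "cy" (pixels), "rvec" (rotation vector, rad) and "tvec" (3), from world to camera coordinates, as OpenCV has them; the wrist camera has in their place "hand_eye" (4x4, takes a point from camera to tool coordinates, whose origin is the TCP and whose axes are the flange's). Camera axes: x right, y down, z forward; pixel columns grow to the right and rows downward; lengths in mm; the calibration is good to about 2 mm. A picture is of the moment at which its call begins: read the wrist's pose just before it. There is no depth.
- finish_job(): hands the job in; it is judged then, once.
The state is a dict: "time_s": time; "joints": joint angles; "dq": joint speeds; "tau": joint torques, N m; "eef_pos": TCP position; "ee_rot": TCP orientation; "force": force on the tool from outside, world axes, zero at the start; "wrist_torque": the same for the moment, N m; "grip_width": opening from 0.0 (shut) to 1.0 (fully open); "grip_force": force on a finger pad.
Only numpy, scipy, OpenCV 4.12 (cv2) and the standard library are available. Lean on these libraries where they do the work, as an engineer would, in place of code of your own. Each camera call takes 0.05 s, during which the arm holds its last target. There are 200 camera calls.

### The job

On the dark grey indexing table, push the pointer arm round with a fingertip, either way, until it points at the middle of the tall post, and leave it pointing there. Then push the clamp lever round as far as it goes. Only push them from the side, never pinch them between the fingers, and leave everything else where it is.

Things in the scene. Friction and masses are not known exactly. Their poses are not given: they have to be found in the camera images.
- index_base: Dark grey cast indexing table fixed to the bench: round plate 360 mm across, 16 mm thick, and a 90 mm wide lug on its -y side (ends 245 mm from centre) carrying the clamp lever. In the middle, a steel faceplate (136 mm across, top 60 mm above the bench) turns with the pointer arm and carries a chuck and brass part, up to 100 mm above the bench. Origin: centre of the plate's underside.
- pointer_axis (a point): Point on the faceplate's vertical turning axis, 58 mm above the bench (mid height of the pointer arm); x axis along the arm. The arm turns freely either way without a stop, stays where it is left, friction about 0.12 N m (1.3 N when pushed at 95 mm).
- pointer_tip (a point): Sharp end of the pointer arm, 132 mm from the axis, 58 mm above the bench; x axis outwards along the arm, z up. The arm is a steel bar 14 mm wide, 16 mm high (50 to 66 mm above the bench, 34 mm free below it down to the plate); it stands clear of the faceplate from 68 to 120 mm from the axis, then tapers to the tip.
- tall_post: Tall index post, fixed on the plate: steel, 22 mm diameter (30 mm foot), 75 mm tall, top 91 mm above the bench, higher than the pointer arm. About 158 mm from the axis, outside the arm's sweep. Origin: centre of its foot, 16 mm above the bench. The shorter way round from the arm to it is about 45 to 160 degrees.
- short_post_a: Short index post, fixed on the plate: same steel and 22 mm diameter, but only 35 mm tall. Not the one to point at. Also about 158 mm from the axis, as is the other short one. Origin: centre of its foot.
- short_post_b: The other short index post, same as short_post_a.
- clamp_lever (a joint): Angle of the clamp lever, rad: 0 to 0.2 at the start (loose), 1.4 at its stop (clamped). It grows as the lever turns counter-clockwise seen from above. About 0.1 N m of friction (1.5 N at 65 mm); it stays where it is left. A rigid stop at 1.4.
- lever_axis (a point): Point on the clamp lever's vertical turning axis, on the lug, 205 mm from the table's axis, 52 mm above the bench; the hub round it is 28 mm across.
- lever_tip (a point): Centre of the black 22 mm ball at the lever's end, 90 mm from the lever's axis, 52 mm above the bench; x axis: outwards along the lever. The lever is a level round steel rod 12 mm thick; its middle stands over the bench or lug, with at least 30 mm free beneath it.
- bushing: Bystander: brass ring, 26 mm across, 22 mm tall, loose on the plate near its edge. Origin: centre of underside.
- steel_slug: Bystander: steel cylinder 22 mm across, 28 mm tall, loose on the plate near its edge. Origin: centre of underside.
- gauge_block: Bystander: aluminium block 22 x 22 x 26 mm, loose on the plate near its edge. Origin: centre of underside.
- wrench: Bystander: wrench lying on the bench to the right.
- screwdriver: Bystander: screwdriver lying on the bench to the right.
- oil_bottle: Bystander: white bottle 60 mm across, 150 mm tall, on the bench to the left.
- chip_cup: Bystander: steel cup 72 mm across, 70 mm tall, on the bench to the left.
- pointer (a joint): Angle of the pointer arm, rad, growing counter-clockwise seen from above; 0 is where the arm points along the table's own +y axis, away from the clamp lever. It starts within 0.45 of 0.

How it is judged:
By the outcome, as a careful person would: the job done as asked, in the order asked, and still so for the second after the job is handed in, with the robot touching nothing.
It also fails if it takes over 58 s, if anything falls off the work surface, if the arm or the gripper's body presses on something with over 40 N, if the wrist force passes 120 N, or if a joint passes its speed limit or range.

## Working session

There is one attempt and no reset: what is moved stays moved. The work goes in short steps, Python scripts to look and compute and a shell command to move; the robot and the scene stay as the last step left them, time stands still between calls to the robot, and variables do not carry over. Pictures are saved under pics/ and viewed, at most 10 in all, crops included, and the job is handed in when it is done.

```bash
mkdir -p pics; ls; python3 - <<'E'
from rig import *
import cv2
s=sense();print(s)
for n in("top","scene"):
    c=capture(n);cv2.imwrite(f"pics/{n}0.png",cv2.resize(c["image"][:,:,::-1],(800,600),interpolation=cv2.INTER_CUBIC))
    print({k:v for k,v in c.items() if k!="image"})
E
```

```text
pics
{'time_s': 0.0, 'joints': array([ 8.99621686e-01,  3.13471360e-01,  1.49843432e+00, -2.98414007e-06,
        1.33099542e+00, -2.23398210e-01]), 'dq': array([-0.00023407,  0.00058411,  0.00126177,  0.00074421, -0.00082891,
        0.00214034]), 'tau': array([ 4.37318949e-04, -4.12264681e+01, -2.59743655e+01, -1.65205865e-04,
        4.11902613e-03,  1.90010303e-05]), 'eef_pos': array([227.16027215, 473.04010271, 238.72517844]), 'ee_rot': array([-2.81658433e-04,  2.22022069e-01,  9.75041421e-01, -5.90490323e-04]), 'force': array([ 0.08708066, -1.32530009,  0.05176994]), 'wrist_torque': array([ 0.0375672 ,  0.01920331, -0.00194388]), 'grip_force': 0.0, 'grip_width': 0.9986557045140702}
{'fx': 486.10673854202537, 'fy': 486.10673854202537, 'cx': 261.44363232549455, 'cy': 198.6940032273504, 'rvec': array([ 2.15319179, -2.14684734,  0.13846999]), 'tvec': array([ -47.90401336,  521.17628273, 1724.97413557])}
{'fx': 414.94091724932684, 'fy': 414.94091724932684, 'cx': 248.43933682553703, 'cy': 192.67294733225663, 'rvec': array([ 1.61049137,  1.83719992, -0.81395279]), 'tvec': array([ 102.0403778 , -304.53485412, 1884.21597217])}
```

View pics/top0.png

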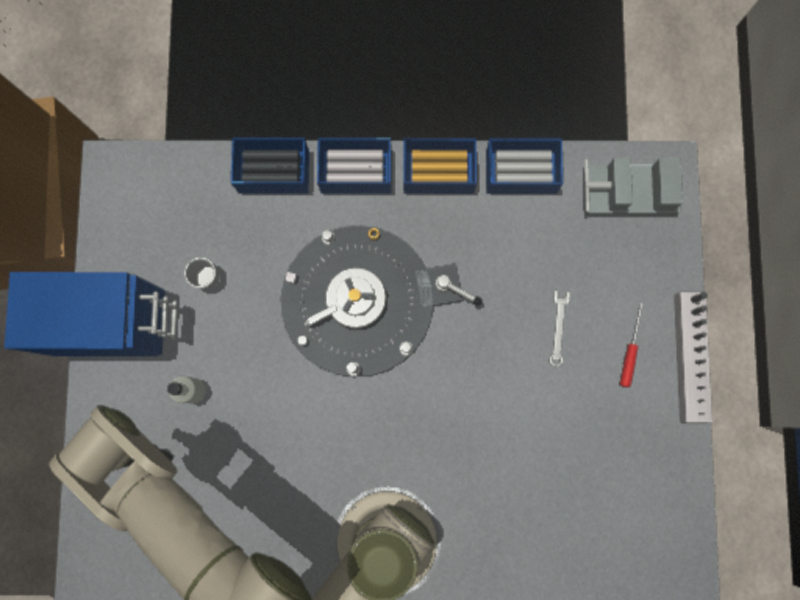

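View pics/scene0.png

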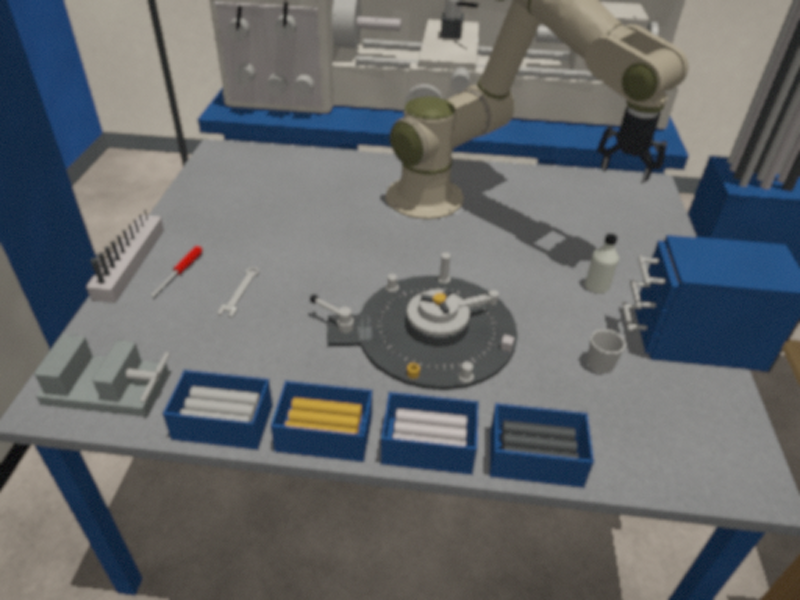

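The tall post is the one nearest the robot, at top-view pixel (353,368) and scene pixel (445,268). The pointer tip is at about (308,324) in the top view and the lever ball at (478,301). I'll enlarge the crops.

```bash
python3 - <<'E'
from rig import *
import cv2
for n,(x0,y0,w,h) in {"top":(172,137,144,108),"scene":(190,150,160,100)}.items():
    c=capture(n)["image"][y0:y0+h,x0:x0+w,::-1];f=800/w if n=="scene" else 5.5
    cv2.imwrite(f"pics/{n}1.png",cv2.resize(c,None,fx=f,fy=f,interpolation=cv2.INTER_CUBIC));print(n,f)
E
```

```text
top 5.5
scene 5.0
```

View pics/top1.png

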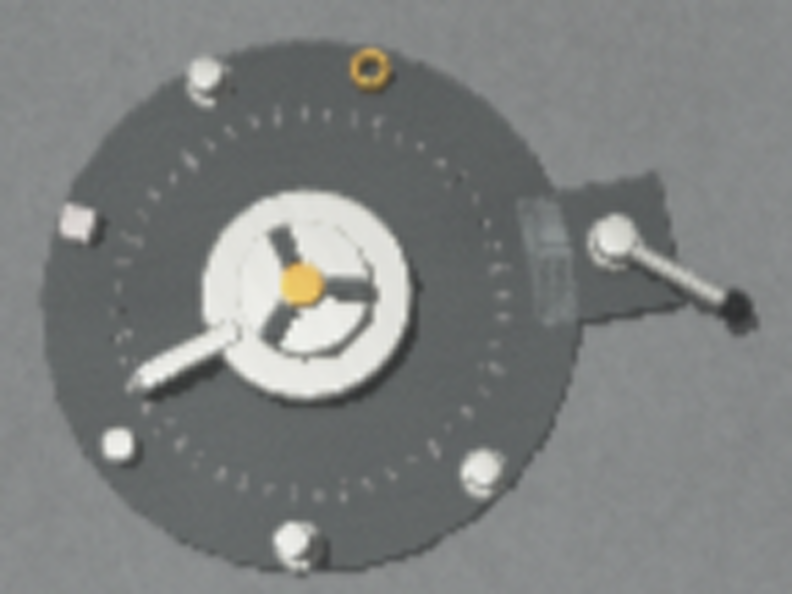

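View pics/scene1.png

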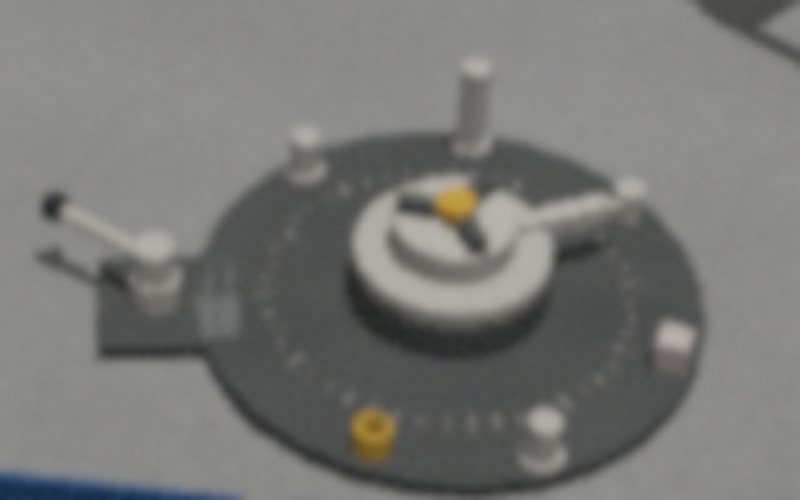

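```bash
cat > h.py <<'E'
import numpy as np,cv2
from scipy.spatial.transform import Rotation as R
def ray(c,u,v,z):
    d=cv2.undistortPoints(np.array([[[u,v]]],float),np.array([[c["fx"],0,c["cx"]],[0,c["fy"],c["cy"]],[0,0,1]]),None)[0,0]
    d=np.array([*d,1])
    if "hand_eye" in c:
        H=c["hand_eye"];q=c["q"];M=R.from_quat([*q[1:],q[0]]).as_matrix()
        o=M@H[:3,3]+c["p"];d=M@H[:3,:3]@d
    else:
        M=cv2.Rodrigues(c["rvec"])[0];o=-M.T@c["tvec"];d=M.T@d
    return o+d*(z-o[2])/d[2]
E
python3 - <<'E'
from rig import *
from h import *
T=capture("top");S=capture("scene")
t=lambda x,y,z:ray(T,(x+.5)/5.5-.5+172,(y+.5)/5.5-.5+137,z)[:2].round(1)
s=lambda x,y,z:ray(S,(x+.5)/5-.5+190,(y+.5)/5-.5+150,z)[:2].round(1)
for n,f,a in [("post",t,(295,543,91)),("post",s,(476,66,91)),("face",t,(307,294,60)),("plate",t,(312,306,16)),("tip",t,(133,384,58)),("tip",s,(625,204,58)),("sa",t,(482,470,51)),("sa",s,(305,135,51)),("sb",t,(206,73,51)),("sb",s,(545,420,51)),("slug",t,(118,445,44)),("slug",s,(630,187,44)),("hub",t,(614,238,62)),("hub",s,(153,246,62)),("ball",t,(738,309,52)),("ball",s,(53,206,52))]: print(n,f(*a))
w=capture("wrist");print(w["hand_eye"],w["fx"])
E
```

```text
post [385.2  78.6]
post [391.5  78.6]
face [548.8  75.4]
plate [547.4  75.3]
tip [489.8 187.6]
tip [493. 192.]
sa [435.2 -38.8]
sa [440.6 -41.3]
sb [697.8 144.7]
sb [702.7 143.2]
slug [451.4 198.5]
slug [457.  197.2]
hub [ 585.9 -124.3]
hub [ 588.2 -128.2]
ball [ 540.9 -205.5]
ball [ 546.1 -207.2]
[[-5.79478836e-04 -9.56510086e-01 -2.91698681e-01  7.33688492e+01]
 [ 9.99999491e-01 -3.13405195e-04 -9.58877534e-04 -4.72900009e-01]
 [ 8.25756150e-04 -2.91699088e-01  9.56509781e-01 -1.34290309e+02]
 [ 0.00000000e+00  0.00000000e+00  0.00000000e+00  1.00000000e+00]] 312.8799459468628
```

```bash
python3 -m handwheel '[[[39,-37,0,0,0,3.2,-1],[39,-37,0,0,0,3.2,-1],[39,-37,0,0,0,3.2,-1],[39,-37,0,0,0,3.2,-1],[39,-37,0,0,0,3.2,-1],[39,-37,0,0,0,3.2,-1],[39,-37,0,0,0,3.2,-1],[39,-37,0,0,0,3.2,-1]]]' 20; python3 -m handwheel '[[[0,0,0,0,0,0,-1],[0,0,0,0,0,0,-1],[0,0,0,0,0,0,-1]]]'
python3 - <<'E'
from rig import *
import cv2,pickle
s=sense();c=capture("wrist");c["p"]=s["eef_pos"];c["q"]=s["ee_rot"];print(s["eef_pos"],s["ee_rot"],s["grip_width"],s["time_s"],s["joints"])
pickle.dump(c,open("w1.pkl","wb"))
cv2.imwrite("pics/w1.png",cv2.resize(c["image"][:,:,::-1],(800,600),interpolation=cv2.INTER_CUBIC))
E
```

```text
time_s: 1.35
eef_pos: [540.4, 175.8, 239.3]
ee_rot: [0.0, -0.0, 1.0, 0.0]
force: [0.2, 1.3, 0.1]
grip_width: -0.002
grip_force: 0.0
time_s: 1.72
eef_pos: [538.7, 178.2, 239.5]
ee_rot: [0.0, -0.0, 1.0, 0.0]
force: [0.2, 0.2, -0.2]
grip_width: 0.003
grip_force: 0.0
[538.66413322 178.15520584 239.52917178] [ 6.24096845e-05 -1.06731590e-04  9.99999991e-01  5.73949628e-05] 0.00262532360195706 1.725 [ 1.12918355e-01  4.06571090e-01  1.36527044e+00  1.02067636e-04
  1.36961418e+00 -1.45811182e+00]
```

View pics/w1.png

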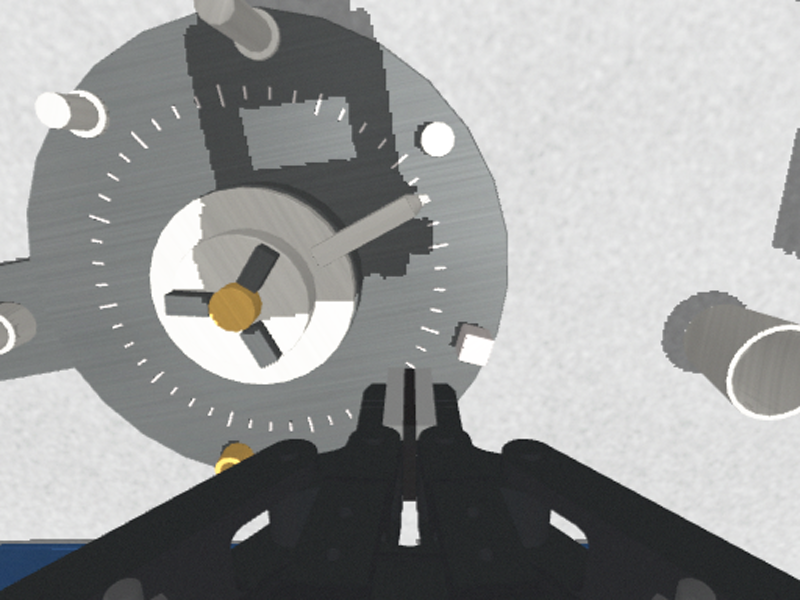

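The wrist view shows the pointer running from (318,258) to its tip at (424,199), the faceplate centred near (254,286), and the tall post's foot centred near (257,36).

```bash
python3 - <<'E'
from h import *
import pickle
c=pickle.load(open("w1.pkl","rb"))
f=lambda x,y,z:ray(c,(x+.5)/1.5625-.5,(y+.5)/1.5625-.5,z)[:2].round(1)
for n,a in dict(face=(254,286,60),root=(318,256,66),tip=(426,198,62),foot=(256,36,20),sfoot=(83,115,20),slug=(437,139,44),gauge=(476,346,42),plateL=(27,205,16),plateR=(507,262,16)).items(): print(n,f(*a))
E
```

```text
face [549.1  73.9]
root [527.7 118.7]
tip [491.6 187.6]
foot [392.   77.7]
sfoot [439.9 -44. ]
slug [456.1 194.9]
gauge [599.3 225.7]
plateL [500.4 -98.8]
plateR [542.4 250. ]
```

```bash
python3 -m handwheel '[[[1,-1,-45,0,0,0,-1],[0,0,-45,0,0,0,-1],[0,0,-45,0,0,0,-1],[0,0,-40,0,0,0,-1],[0,0,-12,0,0,0,-1],[0,0,0,0,0,0,-1],[0,0,0,0,0,0,-1]]]'
python3 - <<'E'
import numpy as np
A=np.array([549.1,74.5])
for t in [116,125,135,145,155,165,172,176]:
    r=np.radians(t);u=np.array([np.cos(r),np.sin(r)]);n=np.array([np.sin(r),-np.cos(r)])
    d=7+11*n[0]+14.5*n[1];print(t,(A+95*u+n*d).round(1))
E
```

```text
time_s: 2.65
eef_pos: [541.2, 176.5, 54.1]
ee_rot: [0.001, 0.0, 1.0, 0.0]
force: [0.5, -0.2, 0.2]
grip_width: -0.002
grip_force: 0.0
116 [528.3 170.1]
125 [514.5 166.3]
135 [499.6 159.4]
145 [485.7 149.6]
155 [473.5 137.1]
165 [463.5 122.1]
172 [458.2 110.4]
176 [455.9 103.3]
```

```bash
python3 -m handwheel '[[[-6,-3,0,0,0,0,-1],[-7,-3,0,0,0,0,-1],[-7,-2,0,0,0,0,-1],[-7,-2,0,0,0,0,-1],[-7,-3,0,0,0,0,-1],[-8,-4,0,0,0,0,-1],[-7,-5,0,0,0,0,-1],[-7,-5,0,0,0,0,-1]]]';python3 -m handwheel '[[[-6,-6,0,0,0,0,-1],[-6,-6,0,0,0,0,-1],[-5,-8,0,0,0,0,-1],[-4,-7,0,0,0,0,-1],[-3,-5,0,0,0,0,-1],[0,0,0,0,0,0,-1],[0,0,0,0,0,0,-1]]]'
python3 - <<'E'
from rig import *
import cv2,pickle
s=sense();c=capture("wrist");c["p"]=s["eef_pos"];c["q"]=s["ee_rot"];print(s["eef_pos"],s["force"],s["time_s"])
pickle.dump(c,open("w2.pkl","wb"))
cv2.imwrite("pics/w2.png",cv2.resize(c["image"][:,:,::-1],(800,600),interpolation=cv2.INTER_CUBIC))
E
```

```text
time_s: 3.65
eef_pos: [483.8, 148.9, 52.3]
ee_rot: [-0.0, 0.001, 1.0, 0.0]
force: [1.3, 0.8, -0.6]
grip_width: -0.002
grip_force: 0.7
time_s: 4.53
eef_pos: [460.3, 117.2, 52.2]
ee_rot: [-0.0, 0.0, 1.0, -0.0]
force: [1.3, 0.7, 0.3]
grip_width: -0.0
grip_force: 0.0
[460.26544542 117.23731185  52.23253648] [1.28879902 0.72954401 0.28542124] 4.525
```

View pics/w2.png

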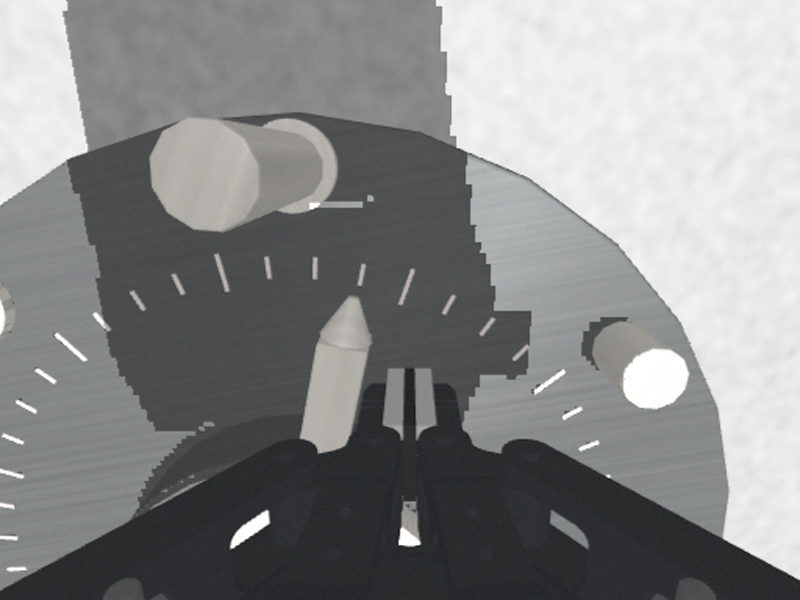

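The pointer tip is at (353,297), the post's top face is centred at (205,174), and the arm's centreline runs through (344,340) and (327,440).

```bash
python3 - <<'E'
from h import *
import pickle
c=pickle.load(open("w2.pkl","rb"))
f=lambda x,y,z:ray(c,(x+.5)/1.5625-.5,(y+.5)/1.5625-.5,z)[:2]
P={n:f(*a) for n,a in dict(tip=(353,297,58),a1=(344.5,342,66),a2=(327,440,66),ptop=(205,174,91)).items()}
A=np.array([549.1,74.5])
for k,v in P.items(): print(k,v.round(1),np.degrees(np.arctan2(*(v-A)[::-1])).round(2),np.hypot(*(v-A)).round(1))
d=P["a1"]-P["a2"];print(np.degrees(np.arctan2(d[1],d[0])))
t=P["tip"];u=(t-A)/np.hypot(*(t-A))
print("axis from tip",t-132*d/np.hypot(*d))
E
```

```text
tip [424.2 100.9] 168.05 127.7
a1 [434.2  99.2] 167.85 117.5
a2 [463.8  93.1] 167.69 87.3
ptop [390.3  77.8] 178.82 158.9
168.3180076894806
axis from tip [553.42776131  74.21866528]
```

```bash
python3 -m handwheel '[[[-2,-5,0,0,0,0,-1],[-2,-5,0,0,0,0,-1],[-1,-4,0,0,0,0,-1],[0,-3,0,0,0,0,-1],[0,0,0,0,0,0,-1],[0,0,0,0,0,0,-1]]]'
python3 - <<'E'
from rig import *
import cv2,pickle
s=sense();c=capture("wrist");c["p"]=s["eef_pos"];c["q"]=s["ee_rot"];print(s["eef_pos"],s["force"],s["time_s"])
pickle.dump(c,open("w3.pkl","wb"))
cv2.imwrite("pics/w3.png",cv2.resize(c["image"][60:360,20:420,::-1],(800,600),interpolation=cv2.INTER_CUBIC))
E
```

```text
time_s: 5.32
eef_pos: [455.3, 100.2, 52.3]
ee_rot: [-0.0, 0.0, 1.0, -0.0]
force: [0.8, 0.6, -0.2]
grip_width: 0.001
grip_force: 0.0
[455.34031451 100.20573935  52.27936911] [ 0.75701948  0.63452537 -0.1837091 ] 5.325
```

View pics/w3.png

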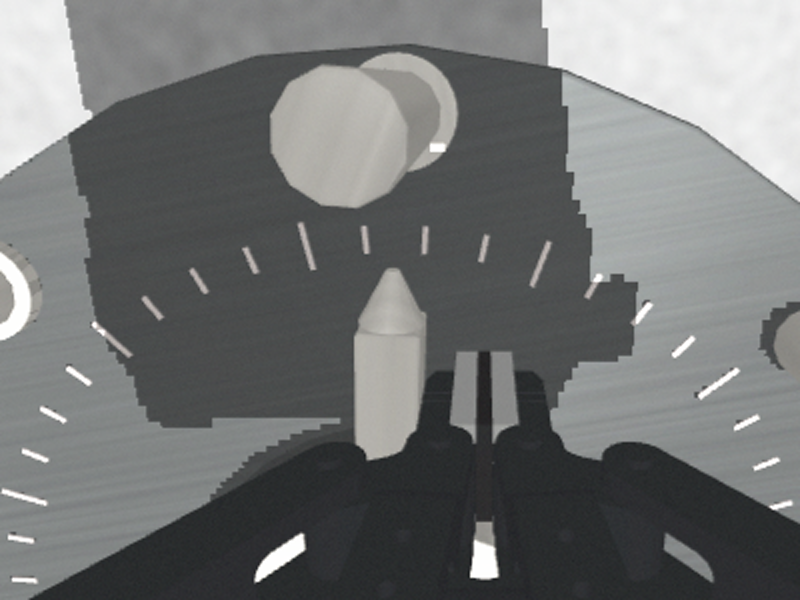

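Tip at (393,268), arm top face spans x = 355–420 at y = 335, and the post's top face is centred at (340,136).

```bash
python3 - <<'E'
from h import *
import pickle
c=pickle.load(open("w3.pkl","rb"))
f=lambda x,y,z:ray(c,(x+.5)/2-.5+20,(y+.5)/2-.5+60,z)[:2]
P={n:f(*a) for n,a in dict(tip=(393,268,58),a1=(388,335,66),aL=(355,335,66),aR=(420,335,66),ptop=(340,136,91),foot=(400,112,22)).items()}
for A in ([549.1,74.5],[553,74.2],[549.1,73.5]):
  A=np.array(A)
  for k,v in P.items(): print(k,v.round(1),np.degrees(np.arctan2(*(v-A)[::-1])).round(2),np.hypot(*(v-A)).round(1))
E
```

```text
tip [421.   79.8] 177.64 128.2
a1 [433.1  79.3] 177.62 116.1
aL [433.1  72.4] -178.98 116.0
aR [433.1  86. ] 174.35 116.5
ptop [390.2  77.8] 178.82 159.0
foot [390.3  77.9] 178.79 158.9
tip [421.   79.8] 177.58 132.2
a1 [433.1  79.3] 177.56 120.0
aL [433.1  72.4] -179.16 119.9
aR [433.1  86. ] 174.39 120.5
ptop [390.2  77.8] 178.74 162.9
foot [390.3  77.9] 178.71 162.8
tip [421.   79.8] 177.2 128.3
a1 [433.1  79.3] 177.13 116.1
aL [433.1  72.4] -179.48 116.0
aR [433.1  86. ] 173.86 116.6
ptop [390.2  77.8] 178.46 159.0
foot [390.3  77.9] 178.43 158.9
```

```bash
python3 -m handwheel '[[[0,-1,0,0,0,0,-1],[0,-1,0,0,0,0,-1],[0,0,0,0,0,0,-1],[0,0,0,0,0,0,-1]]]';python3 -m handwheel '[[[0,4,0,0,0,0,-1],[0,10,0,0,0,0,-1],[0,10,0,0,0,0,-1],[0,0,40,0,0,0,-1],[0,0,40,0,0,0,-1],[0,0,40,0,0,0,-1],[0,0,0,0,0,0,-1],[0,0,0,0,0,0,-1]]]'
python3 - <<'E'
from rig import *
import cv2,pickle
s=sense();c=capture("wrist");c["p"]=s["eef_pos"];c["q"]=s["ee_rot"];print(s["eef_pos"],s["force"],s["time_s"])
pickle.dump(c,open("w4.pkl","wb"))
cv2.imwrite("pics/w4.png",cv2.resize(c["image"][60:360,0:400,::-1],(800,600),interpolation=cv2.INTER_CUBIC))
E
```

```text
time_s: 5.88
eef_pos: [455.3, 98.2, 52.3]
ee_rot: [-0.0, 0.0, 1.0, -0.0]
force: [0.4, 0.3, -0.2]
grip_width: 0.002
grip_force: 0.3
time_s: 6.88
eef_pos: [454.9, 122.6, 171.5]
ee_rot: [-0.001, 0.0, 1.0, -0.0]
force: [-0.8, -0.0, -1.0]
grip_width: 0.0
grip_force: 0.0
[454.86680016 122.60805275 171.52042495] [-0.80408339 -0.01651463 -1.01347048] 6.875
```

View pics/w4.png

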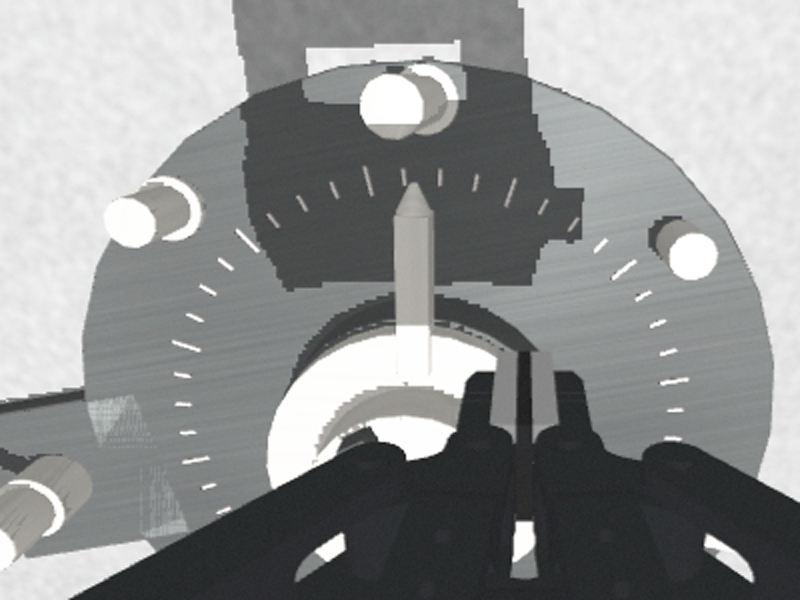

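Tip at (415,182), arm top-face centreline from about (411,220) to (414,372), and the post's top face is centred at (392,105).

```bash
python3 - <<'E'
from h import *
import pickle
c=pickle.load(open("w4.pkl","rb"))
f=lambda x,y,z:ray(c,(x+.5)/2-.5,(y+.5)/2-.5+60,z)[:2]
P={n:f(*a) for n,a in dict(tip=(415,182,58),a1=(411,220,66),a2=(414,372,66),ptop=(392,105,91)).items()}
A=np.array([549.1,74.5])
for k,v in P.items(): print(k,v.round(1),np.degrees(np.arctan2(*(v-A)[::-1])).round(2),np.hypot(*(v-A)).round(1))
d=P["a1"]-P["a2"];print(np.degrees(np.arctan2(d[1],d[0])))
E
```

```text
tip [421.   78.3] 178.31 128.1
a1 [434.7  77.4] 178.57 114.4
a2 [500.2  75.1] 179.28 48.9
ptop [390.   77.8] 178.83 159.1
178.04249261201196
```

```bash
python3 -m handwheel '[[[10,-48,0,0,0,0,-1],[11,-48,0,0,0,0,-1],[11,-48,0,0,0,0,-1],[11,-48,0,0,0,0,-1],[11,-48,0,0,0,0,-1],[11,-48,0,0,0,0,-1],[0,0,0,0,0,0,-1],[0,0,0,0,0,0,-1]]]'
python3 - <<'E'
from rig import *
import cv2,pickle
s=sense();c=capture("wrist");c["p"]=s["eef_pos"];c["q"]=s["ee_rot"];print(s["eef_pos"],s["ee_rot"],s["time_s"])
pickle.dump(c,open("w5.pkl","wb"))
cv2.imwrite("pics/w5.png",cv2.resize(c["image"][:,:,::-1],(800,600),interpolation=cv2.INTER_CUBIC))
E
```

```text
time_s: 7.92
eef_pos: [519.9, -165.1, 171.2]
ee_rot: [-0.001, 0.001, 1.0, 0.001]
force: [-0.0, 0.4, -0.0]
grip_width: -0.0
grip_force: 0.0
[ 519.88050001 -165.12348564  171.16686234] [-9.85195802e-04  5.31658507e-04  9.99999158e-01  6.56419795e-04] 7.925
```

View pics/w5.png

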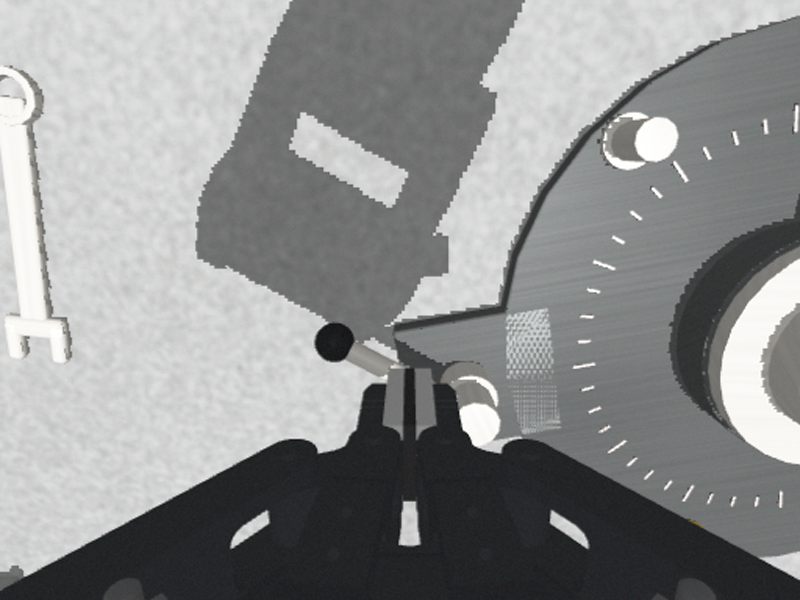

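The ball is at (334,342), the hub top at about (478,423), and the rod passes behind the fingertips.

```bash
python3 - <<'E'
from h import *
import pickle
c=pickle.load(open("w5.pkl","rb"))
f=lambda x,y,z:ray(c,(x+.5)/1.5625-.5,(y+.5)/1.5625-.5,z)[:2]
b=f(334,342,52)
for z in(60,66,72): print("hub",z,f(478,423,z))
rod=f(370,358,56);print("ball",b,"rod",rod)
A=np.array([549.1,74.5]);L=np.array([586.5,-127.]);print(np.hypot(*(L-A)),np.hypot(*(b-L)))
th=np.degrees(np.arctan2(*(b-L)[::-1]))%360;print("th",th)
for t in list(np.linspace(th,th+80,9)):
    r=np.radians(t);u=np.array([np.cos(r),np.sin(r)]);n=np.array([np.sin(r),-np.cos(r)])
    d=6+11*abs(n[0])+14.5*abs(n[1]);print(round(t,1),(L+62*u+n*d).round(1))
E
```

```text
hub 60 [ 592.2252452  -127.12971899]
hub 66 [ 588.66492348 -128.07978221]
hub 72 [ 585.10460177 -129.02984542]
ball [ 546.0293569  -207.84480384] rod [ 553.95773445 -187.73825025]
204.9414794520621 90.40882291774747
th 243.40760402182173
243.4 [ 538.8 -172.4]
253.4 [ 549.  -180.5]
263.4 [ 560.9 -186.5]
273.4 [ 572.4 -190. ]
283.4 [ 581.4 -192. ]
293.4 [ 591.1 -192.6]
303.4 [ 601.3 -191.5]
313.4 [ 611.7 -188.5]
323.4 [ 621.9 -183.4]
```

```bash
python3 -m handwheel '[[[0,0,-40,0,0,0,-1],[0,0,-40,0,0,0,-1],[0,0,-31,0,0,0,-1],[0,0,-10,0,0,0,-1],[0,0,0,0,0,0,-1]]]';python3 -m handwheel '[[[7,-3,0,0,0,0,-1],[6,-2,0,0,0,0,-1],[6,-2,0,0,0,0,-1],[5,-4,0,0,0,0,-1],[5,-4,0,0,0,0,-1],[6,-3,0,0,0,0,-1],[6,-3,0,0,0,0,-1],[0,0,0,0,0,0,-1]]]';python3 -m handwheel '[[[6,-2,0,0,0,0,-1],[6,-2,0,0,0,0,-1],[9,-2,0,0,0,0,-1],[5,0,0,0,0,0,-1],[5,0,0,0,0,0,-1],[5,0,0,0,0,0,-1],[5,1,0,0,0,0,-1],[0,0,0,0,0,0,-1]]]'
```

```text
time_s: 8.6
eef_pos: [520.5, -165.2, 51.6]
ee_rot: [-0.0, 0.0, 1.0, 0.0]
force: [-0.6, -0.7, 0.2]
grip_width: -0.002
grip_force: 0.0
time_s: 9.6
eef_pos: [561.8, -187.2, 51.3]
ee_rot: [0.0, 0.001, 1.0, -0.0]
force: [0.5, -0.4, -0.1]
grip_width: -0.0
grip_force: 0.0
time_s: 10.6
eef_pos: [602.8, -191.8, 51.3]
ee_rot: [0.0, 0.0, 1.0, -0.0]
force: [0.1, 1.0, -0.2]
grip_width: -0.002
grip_force: 0.1
```

```bash
python3 -m handwheel '[[[5,1,0,0,0,0,-1],[3,2,0,0,0,0,-1],[2,1,0,0,0,0,-1],[0,0,0,0,0,0,-1]]]';python3 -m handwheel '[[[2,1,0,0,0,0,-1],[2,1,0,0,0,0,-1],[0,0,0,0,0,0,-1]]]'
```

```text
time_s: 11.1
eef_pos: [612.6, -187.7, 51.3]
ee_rot: [0.0, 0.0, 1.0, -0.0]
force: [-0.8, 0.2, -0.6]
grip_width: 0.003
grip_force: 0.4
time_s: 11.48
eef_pos: [616.4, -185.6, 51.3]
ee_rot: [-0.0, 0.0, 1.0, 0.0]
force: [-0.9, 0.2, 0.0]
grip_width: 0.004
grip_force: 0.6
```

```bash
python3 -m handwheel '[[[2,1,0,0,0,0,-1],[0,0,0,0,0,0,-1]]]';python3 -m handwheel '[[[2,1,0,0,0,0,-1],[0,0,0,0,0,0,-1]]]';python3 -m handwheel '[[[1,1,0,0,0,0,-1],[0,0,0,0,0,0,-1]]]'
```

```text
time_s: 11.72
eef_pos: [618.4, -184.7, 51.3]
ee_rot: [0.0, 0.0, 1.0, 0.0]
force: [-1.5, 0.4, 0.1]
grip_width: 0.002
grip_force: 0.7
time_s: 11.98
eef_pos: [620.5, -183.7, 51.3]
ee_rot: [0.0, 0.0, 1.0, -0.0]
force: [-1.4, 0.1, 0.8]
grip_width: 0.002
grip_force: 0.7
time_s: 12.22
eef_pos: [621.4, -182.7, 51.3]
ee_rot: [0.0, 0.0, 1.0, -0.0]
force: [-0.7, -0.4, 0.2]
grip_width: -0.006
grip_force: 0.7
```

```bash
for i in 1; do python3 -m handwheel '[[[2,1,0,0,0,0,-1],[0,0,0,0,0,0,-1]]]'; done; python3 -m handwheel '[[[1,1,0,0,0,0,-1],[0,0,0,0,0,0,-1]]]'
python3 - <<'E'
from rig import *
import cv2
T=capture("top")["image"][150:225,250:350,::-1]
cv2.imwrite("pics/t6.png",cv2.resize(T,(800,600),interpolation=cv2.INTER_CUBIC))
E
```

```text
time_s: 12.48
eef_pos: [623.5, -181.7, 51.3]
ee_rot: [0.0, 0.0, 1.0, -0.0]
force: [-0.3, -0.6, 1.1]
grip_width: -0.002
grip_force: 0.7
time_s: 12.72
eef_pos: [624.0, -181.0, 51.2]
ee_rot: [-0.0, 0.0, 1.0, -0.0]
force: [-4.6, -2.2, 1.7]
grip_width: 0.0
grip_force: 2.3
```

View pics/t6.png

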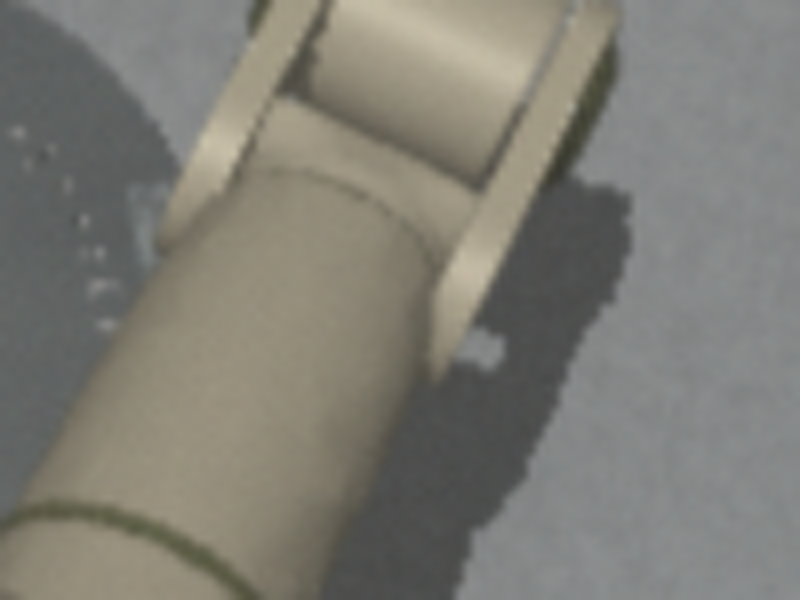

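The arm hides the lever from the top camera, but the force has jumped to about 5 N, which suggests the stop. One small push more should confirm it.

```bash
python3 -m handwheel '[[[1,1,0,0,0,0,-1],[0,0,0,0,0,0,-1]]]'; python3 -m handwheel '[[[1,1,0,0,0,0,-1],[0,0,0,0,0,0,-1],[0,0,0,0,0,0,-1]]]'
```

```text
time_s: 13.02
eef_pos: [624.4, -180.6, 51.1]
ee_rot: [-0.001, 0.0, 1.0, -0.001]
force: [-8.4, -6.0, 1.7]
grip_width: 0.001
grip_force: 4.7
time_s: 13.4
eef_pos: [624.7, -180.3, 51.0]
ee_rot: [-0.002, 0.001, 1.0, -0.001]
force: [-12.4, -9.5, 2.8]
grip_width: 0.0
grip_force: 7.1
```

The stop is confirmed: 15.6 N with almost no movement. Backing off, then clearing the view for a numeric check.

```bash
python3 -m handwheel '[[[-4,-4,0,0,0,0,-1],[-12,-12,0,0,0,0,-1],[-10,-10,0,0,0,0,-1],[0,0,45,0,0,0,-1],[0,0,45,0,0,0,-1],[0,0,45,0,0,0,-1],[0,0,45,0,0,0,-1],[0,0,0,0,0,0,-1]]]'; python3 -m handwheel '[[[-30,-40,0,0,0,0,-1],[-30,-40,0,0,0,0,-1],[-30,-40,0,0,0,0,-1],[-30,-40,0,0,0,0,-1],[-30,-40,0,0,0,0,-1],[-30,-30,0,0,0,0,-1],[0,0,0,0,0,0,-1],[0,0,0,0,0,0,-1]]]'
python3 - <<'E'
from rig import *
from h import *
T=capture("top");I=T["image"].astype(int);L=np.array([586.5,-127.])
yy,xx=np.mgrid[:384,:512]
W=np.array([[ray(T,u,v,52)[:2] for u in range(230,350)] for v in range(130,240)])
G=I[130:240,230:350].max(2);r=np.hypot(*(W-L).transpose(2,0,1))
m=(r<105)&(r>75)&(G<45);b=np.median(W[m],axis=0) if m.any() else None;print(m.sum(),b, (np.degrees(np.arctan2(*(b-L)[::-1]))%360)-243.4)
# pointer: bright pixels at arm-top height in annulus 75..115 from axis
A=np.array([548.8,75.4]);W=np.array([[ray(T,u,v,66)[:2] for u in range(170,290)] for v in range(140,250)])
G=I[140:250,170:290].min(2);d=W-A;r=np.hypot(d[...,0],d[...,1]);m=(r>80)&(r<112)&(G>140);a=np.degrees(np.arctan2(d[...,1],d[...,0]))%360
print(m.sum(),np.percentile(a[m],[5,25,50,75,95]))
E
```

```text
time_s: 14.4
eef_pos: [601.0, -205.8, 235.2]
ee_rot: [0.003, 0.001, 1.0, -0.002]
force: [0.4, -0.6, -1.0]
grip_width: 0.001
grip_force: 0.0
time_s: 15.4
eef_pos: [420.3, -434.3, 230.6]
ee_rot: [-0.0, 0.001, 1.0, 0.001]
force: [0.5, 0.4, -0.1]
grip_width: -0.001
grip_force: 0.0Traceback (most recent call last):
  File "<stdin>", line 7, in <module>
TypeError: unsupported operand type(s) for -: 'NoneType' and 'float'
```

```bash
python3 - <<'E'
from rig import *
from h import *
T=capture("top");I=T["image"].astype(int);L=np.array([586.5,-127.])
W=np.array([[ray(T,u,v,52)[:2] for u in range(230,350)] for v in range(130,240)])
G=I[130:240,230:350].max(2);d=W-L;r=np.hypot(d[...,0],d[...,1]);a=np.degrees(np.arctan2(d[...,1],d[...,0]))%360
k=(r<102)&(r>78)&(a>230)&(a<345)
for lo in range(230,345,5):
    q=k&(a>=lo)&(a<lo+5);print(lo,G[q].min(),int(np.median(G[q])),end=" | ")
k=(r<72)&(r>25)&(a>200);q=k&(G>150);print("rod",q.sum(),np.percentile(a[q],[10,50,90]) if q.any() else G[k].max())
A=np.array([548.8,75.4]);W=np.array([[ray(T,u,v,66)[:2] for u in range(170,290)] for v in range(140,250)])
G=I[140:250,170:290].min(2);d=W-A;r=np.hypot(d[...,0],d[...,1]);m=(r>80)&(r<112)&(G>140);a=np.degrees(np.arctan2(d[...,1],d[...,0]))%360
print(m.sum(),np.percentile(a[m],[5,25,50,75,95]) if m.any() else G.max())
E
```

```text
230 131 135 | 235 130 134 | 240 132 133 | 245 133 134 | 250 133 134 | 255 134 136 | 260 134 136 | 265 134 136 | 270 133 136 | 275 131 135 | 280 134 137 | 285 133 136 | 290 132 137 | 295 134 135 | 300 134 135 | 305 93 135 | 310 72 92 | 315 47 69 | 320 49 63 | 325 49 99 | 330 128 133 | 335 131 133 | 340 129 131 | rod 29 [320.10761957 324.06937407 328.37781198]
36 [173.0154861  175.03908853 177.10853303 178.82361403 180.19837855]
```

```bash
python3 -c "
from rig import *
print(finish_job())"
```

```text
the job is handed in; nothing more can be done
None
```

I pushed the pointer arm round to the tall post, where the wrist camera puts it within about 0.5° of the post's middle. A rougher top-camera check after the lever move read about 1.8° off. I then pushed the clamp lever to its stop (about 79° round; the force rose to 15.6 N with no further travel), backed the robot clear and handed the job in at about 15.5 s.

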